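# Uncover the terminals of the orange box

### The job

Open the terminal box that has the orange cover: press its white snap tab fully in, then push the cover along its rails onto the bare end of the box until it is off its seat and the terminals lie wholly open. Only press and push, never lift the cover; leave the blue-covered box shut and the things lying around where they are.

Things in the scene. Friction and masses are not known exactly. Their poses are not given: they have to be found in the camera images.
- orange_box: fixed grey box with the orange cover, 240 (x) x 100 (y) mm; origin: centre of underside, z up. Deck 26 mm above the bench. Sunken terminal well x -100 to -20 mm; empty landing deck x -20 to +114, then a 10 mm high lip. Guide rails along the long sides, inner faces y = +-33.5, rise 10 mm above the deck, open at the -x end (nearer the robot). Snap tab beside the -y side
- orange_cover: loose orange plastic cover, 90 (x) x 64 (y) x 16 mm high, 55 to 120 g, origin: centre of underside, axes as its box. Shut, it lies on the deck over the well, origin at box x -60, y 0 mm, top 42 mm above the bench. It slides towards box +x along the rails, only once its tab is in: till then the tab's nose sits in a notch in its -y edge (2 mm play)
- orange_tab_top (a point): centre of the top face of the white snap tab of the orange box: a 30 x 30 mm pad at box x = -60, y = -75 mm; its top is 52 mm above the bench when out and 40 mm when in
- orange_tab (a joint): travel in m of the snap tab of the orange box, straight down: 0 = out (latched), 0.012 = fully in. It takes about 4 N to press, has a hard stop at fully in, and stays where it is left; from 0.008 on the cover is free
- blue_box: fixed grey box with the blue cover, 240 (x) x 100 (y) mm; origin: centre of underside, z up. Deck 26 mm above the bench. Sunken terminal well x -100 to -20 mm; empty landing deck x -20 to +114, then a 10 mm high lip. Guide rails along the long sides, inner faces y = +-33.5, rise 10 mm above the deck, open at the -x end (nearer the robot). Snap tab beside the -y side
- blue_cover: loose blue plastic cover, 90 (x) x 64 (y) x 16 mm high, 55 to 120 g, origin: centre of underside, axes as its box. Shut, it lies on the deck over the well, origin at box x -60, y 0 mm, top 42 mm above the bench. It slides towards box +x along the rails, only once its tab is in: till then the tab's nose sits in a notch in its -y edge (2 mm play)
- blue_tab_top (a point): centre of the top face of the white snap tab of the blue box: a 30 x 30 mm pad at box x = -60, y = -75 mm; its top is 52 mm above the bench when out and 40 mm when in
- blue_tab (a joint): travel in m of the snap tab of the blue box, straight down: 0 = out (latched), 0.012 = fully in. It takes about 4 N to press, has a hard stop at fully in, and stays where it is left; from 0.008 on the cover is free
- meter: loose yellow hand-held meter lying on the bench, 150 x 75 x 32 mm, origin at the centre of its underside
- driver: loose screwdriver lying on the bench, about 180 mm long along its x, origin on its underside
- plug: loose green terminal plug, 50 x 22 x 18 mm, origin at the centre of its underside
- relay: loose relay with a pale upper part, 32 x 45 x 57 mm high, standing, origin at the centre of its underside
Not all that is in view belongs to the job. Of the things like the orange_cover, leave any that is brown, pink or turquoise; of the rest the larger one is meant.

How it is judged (in metres and radians):
On the way, in this order (a step that is already met when the one before it is completed fails the run):
1. the orange box's snap tab is in while the cover is still on its seat (value of joint orange_tab above 0.009 m and distance of orange_cover from where it was at the start of the episode below 0.006 m), for 0.1 s.
2. the orange cover has been pushed clear of the terminal well (x of orange_cover in the frame of orange_box above 0.027 m and height (world z) of orange_cover between 0.022 and 0.031 m and angle between orange_cover's own z axis and vertical below 0.08 rad), for 0.2 s.
At the end, for the whole second after the job is handed in: The orange cover lies flat and at rest on its box's deck, its origin at box x above 27 mm (terminal well, which ends at x = -20 mm, wholly open), with the orange tab in (joint above 0.009); the blue tab is out and the blue cover has moved less than 10 mm (all of step 2 and value of joint orange_tab above 0.009 m and linear speed of orange_cover below 0.02 m/s and distance of blue_cover from where it was at the start of the episode below 0.01 m and value of joint blue_tab below 0.003 m); the robot touches nothing.
It fails at once if the orange cover is lifted or tipped up (height (world z) of orange_cover above 0.038 m or angle between orange_cover's own z axis and vertical above 0.25 rad).
It fails at once if the blue box's tab is pressed or its cover is moved (value of joint blue_tab above 0.006 m or distance of blue_cover from where it was at the start of the episode above 0.01 m).
It fails at once if a thing lying around is moved by more than 20 mm (distance of any of meter, driver, plug, relay from where it was at the start of the episode above 0.02 m).
It also fails if it takes over 40 s, if anything falls off the work surface, if the arm or the gripper's body presses on something with over 40 N, if the wrist force passes 120 N, or if a joint passes its speed limit or range.

### The arm

A 7-joint arm with a two-finger parallel gripper is mounted at the origin on the work surface. World frame = base frame: x ahead of the robot, y to its left, z up, the work surface at z = 0. Lengths are in mm, angles in degrees, forces in N, time in s.
With the tool pointing down it reaches from about 400 to 850 mm from the base axis. Payload 10.4 kg.
Tool frame: the origin (TCP) lies at the very end of the fingers, on their centre line; the grasp point (between the pads) lies 19 mm behind it; z points along the fingers, y is the direction in which the jaws open and shut (so a half turn about z gives the same grasp; the last joint's range is limited). The gripper opens to 85 mm and grips with 20 to 120 N. Pads are 22 mm wide; open, the fingers measure 114 mm over their backs; the gripper's body (76 mm by 85 mm) begins 54 mm behind the grasp point. The pads swing forward as they close: fully open they stand 13 mm farther back than shut.
Start: joints at [68.148, 19.034, -3.707, 83.658, 1.238, 77.344, -5.071], TCP at [219.492, -585.213, 231.338] pointing down, gripper open.
Joint ranges: [-148.97, 148.97], [-28.65, 121.19], [-84.17, 76.75], [9.2, 138.47], [-72.65, 252.65], [3.7, 117.97], [-149.18, 149.18]. Speed limits (degrees/s): [127.2, 127.2, 159.86, 159.86, 180, 180, 180].

### API

Orientations are given as [roll, pitch, yaw] about the fixed x, y, z axes, in that order (R = Rz(yaw) Ry(pitch) Rx(roll)).
In Python, from plant import arm gives the robot as it stands.
- The arm moves only by the tool apply_moves, never from a script. Its argument "targets" is a list of rows, each a list of 3 entries, a list of its own where there are three numbers: the shift along the tool's x, y, z as a fraction of full scale, then the turn about the tool's z as a fraction of full scale, then the gripper's target within -1 to 1 (shut at 1, half-way at 0, fully open at -1). A call has 1 to 12 rows; each row is the pose to reach, as a shift and turn from the pose measured when the call began, along the tool's axes at that moment, turning the shorter way round; what a row does not reach only later rows make up. Full scale, the value 1, is 0.2 m for a shift and pi rad for a turn. A row lasts 1/12 s, in which the tool goes at most 41.7 mm and 7.16 degrees, less where a joint would pass 70% of its speed; a pose out of reach is approached as far as the arm can. A call with a number of a shift or a turn outside -1 to 1 is refused whole. A call with a gripper value outside its range is refused whole. The fingers move at their own pace and stop on an object; the grip force is fixed at half the most. Time passes only in rows, so rows that repeat a pose let the fingers close. It gives the time, the measured TCP pose, the force and the opening at its end, in the units of the state.
- arm.state(): the state, without advancing time (a new reading comes with each control period).
- arm.camera(name): name is "side" or "top" or "wrist"; returns (picture, depth): 384x512x3 uint8, red, green, blue; 384x512 float32, mm along the optical axis (not along the pixel's ray), 0 where there is no reading.
- arm.get_calibration(name): a dict with "fx", "fy", "cx", "cy" (pixels), "pose" (4x4, takes a point from camera to world coordinates). Camera axes: x right, y down, z forward; pixel columns grow to the right and rows downward; lengths in mm; the calibration is good to about 2 mm. A picture is of the moment at which its call begins: read the wrist's pose just before it. get_calibration takes no time and is no camera call; for the wrist camera it gives the pose at the moment of the call.
- arm.job_done(): hands the job in, once; it reports no verdict.
The state is a dict: "t": time; "joints": joint angles; "qd": joint speeds; "effort": joint torques, N m; "ee_pos": TCP position; "orientation": TCP orientation; "wrist_force": force on the tool from outside, world axes, zero at the start; "wrist_torque": the same for the moment, N m; "gripper_width": finger opening in mm.
Only numpy, scipy, OpenCV 4.12 (cv2) and the standard library are available. Lean on these libraries where they do the work, as an engineer would, in place of code of your own. Each camera call takes 0.05 s, during which the arm holds its last target.

## Working session

There is one attempt and no reset: what is moved stays moved. The work goes in short steps, Python scripts to look and compute and a tool call to move; the robot and the scene stay as the last step left them, time stands still between calls to the robot, and variables do not carry over. Pictures are saved under pics/ and viewed, and the job is handed in when it is done.

Besides the shell and the picture viewer there is one more tool, called after ">>>" as name([rows], argument=value, ...), one row to a line, values as JSON. apply_moves: Moves the arm, as the interface text tells. Shift numbers are shares of 0.2 m and turn numbers shares of pi rad, none past 1 either way. Its arguments: {"type":"object","properties":{"targets":{"type":"array","items":{"type":"array"}}},"required":["targets"]}

```bash
ls; mkdir -p pics; python3 - <<'E'
from plant import arm
import cv2, numpy as np
print(arm.state())
for n in ("top","side"):
    p,d=arm.camera(n); np.savez(f"{n}0.npz",p=p,d=d)
    cv2.imwrite(f"pics/{n}0.png",cv2.resize(p[:,:,::-1],(768,576)))
    print(n,arm.get_calibration(n))
E
```

```text
pics
{'t': 0.0, 'joints': array([68.14800872, 19.07376155, -3.70875372, 83.70873144,  1.2376076 ,
       77.34409028, -5.07006783]), 'qd': array([ 0.05994692,  0.10473757,  0.10354539, -0.02750886, -0.00366792,
        0.0024243 ,  0.09345513]), 'effort': array([ 3.00017182e-04, -6.25442791e+01,  4.91532823e-02, -3.91599905e+01,
        1.60541298e-02,  9.90173430e-03, -4.90064360e-05]), 'ee_pos': array([ 219.33117249, -584.81992106,  230.47382717]), 'orientation': array([-1.79913357e+02,  3.58344785e-03,  2.05606102e+01]), 'wrist_force': array([-0.52298717, -0.67680419,  0.04788174]), 'wrist_torque': array([-0.00943713,  0.04460052, -0.03901404]), 'gripper_width': 85.10651258072042}
top {'fx': 394.41633510089144, 'fy': 394.41633510089144, 'cx': 255.01379589553858, 'cy': 188.1445350961877, 'pose': array([[ 1.87783570e-02, -9.84249740e-01,  1.75783451e-01,
         3.31147543e+02],
       [-9.99644110e-01, -1.51506165e-02,  2.19570363e-02,
        -6.97430925e+00],
       [-1.89479797e-02, -1.76133209e-01, -9.84183960e-01,
         1.06776153e+03],
       [ 0.00000000e+00,  0.00000000e+00,  0.00000000e+00,
         1.00000000e+00]])}
side {'fx': 387.3040155495727, 'fy': 387.3040155495727, 'cx': 247.79376809908956, 'cy': 188.8180587176166, 'pose': array([[-7.72110109e-01, -4.72543005e-01,  4.24910682e-01,
        -7.42515978e+00],
       [-6.35486630e-01,  5.72395394e-01, -5.18189401e-01,
         6.56295181e+02],
       [ 1.64985917e-03, -6.70124333e-01, -7.42247032e-01,
         1.00253420e+03],
       [ 0.00000000e+00,  0.00000000e+00,  0.00000000e+00,
         1.00000000e+00]])}
```

View pics/top0.png

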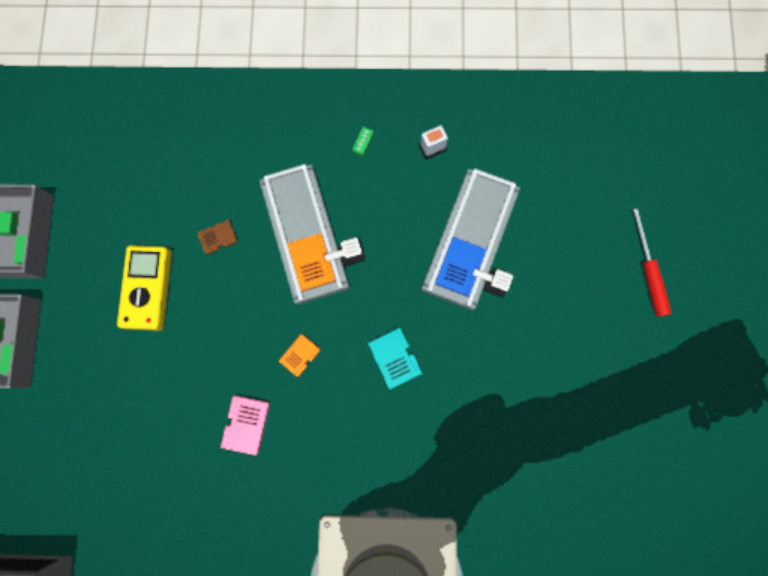

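View pics/side0.png

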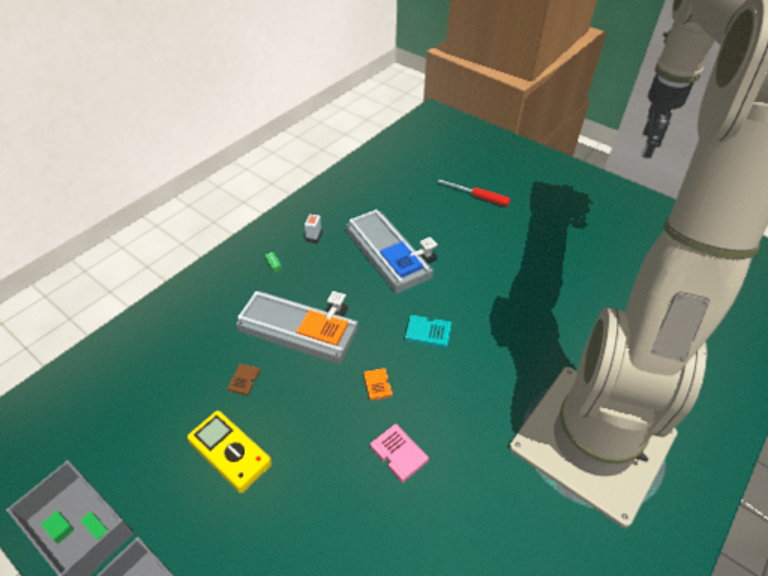

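The top view (768x576) shows these candidates:
- orange cover on the grey box at (312,262)
- small loose orange one at (300,355)
- brown at (217,237), pink at (245,425) and turquoise at (395,358)
- blue cover at (460,265)

I choose the large orange one on the box at (312,262), with its tab pad at (350,248). Next I measure it and check a close crop.

```bash
cat > h.py <<'E'
import cv2, numpy as np
from plant import arm
def cast(n,uv,z,c=None):
    c=c or arm.get_calibration(n); uv=np.atleast_2d(uv).astype(float)
    r=np.c_[(uv[:,0]-c["cx"])/c["fx"],(uv[:,1]-c["cy"])/c["fy"],np.ones(len(uv))]
    T=c["pose"]; w=r@T[:3,:3].T; o=T[:3,3]
    return o+w*((z-o[2])/w[:,2])[:,None]
def comps(m,lo=30):
    n,l,s,c=cv2.connectedComponentsWithStats(m.astype(np.uint8))
    return [(l==i,s[i],c[i]) for i in range(1,n) if s[i,4]>=lo]
def rect(n,m,z):
    ct=max(cv2.findContours(m.astype(np.uint8),cv2.RETR_EXTERNAL,cv2.CHAIN_APPROX_NONE)[0],key=cv2.contourArea)
    w=cast(n,ct[:,0,:],z)[:,:2]
    return cv2.minAreaRect(w.astype(np.float32))
E
python3 - <<'E'
from h import *
for n in ("top","side"):
    d=np.load(n+"0.npz"); p=d["p"]; hsv=cv2.cvtColor(p,cv2.COLOR_RGB2HSV)
    H,S,V=[hsv[...,i] for i in range(3)]
    for nm,m,z in (("or",(H>8)&(H<22)&(S>180)&(V>180),42),("blue",(H>105)&(H<125)&(S>150)&(V>120),42),("wh",(S<40)&(V>200),52)):
        for c,s,ce in comps(m,20):
            if s[4]<1500 and (nm!="wh" or s[4]<400 ): print(n,nm,s,ce.round(1),rect(n,c,z), cast(n,ce,z).round(1))
p=np.load("top0.npz")["p"]
cv2.imwrite("pics/crop.png",cv2.resize(p[95:210,165:250,::-1],None,fx=5,fy=5,interpolation=cv2.INTER_CUBIC))
E
```

```text
top or [192 156  31  38 714] [207.  174.1] ((550.1710815429688, 143.9410400390625), (89.3896484375, 62.218387603759766), 18.309837341308594) [[550.3 144.5  42. ]]
top or [186 223  27  28 378] [199.2 236.5] ((384.6388854980469, 157.896484375), (43.04094696044922, 60.17177200317383), 51.69560623168945) [[384.8 158.3  42. ]]
top blue [291 158  33  39 759] [306.6 177.1] ((546.0809936523438, -120.52615356445312), (62.59856414794922, 90.14812469482422), 69.49690246582031) [[ 546.  -120.2   42. ]]
top wh [ 0  0 30  3 90] [14.5  1. ] ((1052.467041015625, 722.8347778320312), (6.4360504150390625, 85.90742492675781), 0.29808253049850464) [[1052.5  722.8   52. ]]
top wh [ 32   0  33   4 120] [48.7  1.4] ((1051.380615234375, 624.6864624023438), (9.627992630004883, 94.27405548095703), 0.2976129353046417) [[1051.9  622.3   52. ]]
top wh [ 66   0  33   4 132] [82.   1.5] ((1051.9114990234375, 525.29931640625), (9.615100860595703, 94.09899139404297), 0.3077471852302551) [[1051.9  525.2   52. ]]
top wh [100   0  34   4 134] [116.5   1.5] ((1052.432861328125, 425.0960998535156), (9.596891403198242, 96.
[... 4277 characters left out ...]
5   52. ]]
side wh [463 232   8  21  83] [466.8 241.9] ((-94.74996948242188, -255.49935913085938), (14.225141525268555, 84.37004089355469), 13.176595687866211) [[ -94.6 -255.4   52. ]]
side wh [457 238   7  12  45] [460.1 243.7] ((-81.31244659423828, -239.0367889404297), (11.494524002075195, 46.136573791503906), 6.731444835662842) [[ -81.7 -236.6   52. ]]
side wh [431 291  15  16  80] [437.4 297.9] ((-94.59011840820312, -29.131893157958984), (24.960466384887695, 55.716590881347656), 0.6734994053840637) [[-95.5 -26.6  52. ]]
side wh [  0 367  13  17 120] [  3.9 377.5] ((599.4098510742188, 801.7196044921875), (54.498416900634766, 18.053598403930664), 0.007754409220069647) [[597.6 799.1  52. ]]
```

View pics/crop.png

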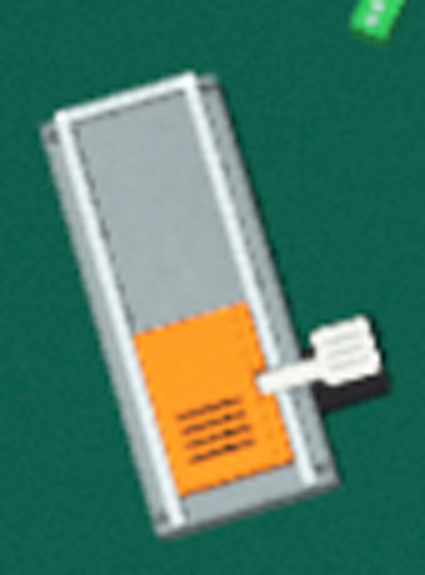

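The crop confirms it: the full-size orange cover sits shut on the box, and the white pad is to its right. Both views give a centre of about (547,145), a yaw of 18.4° and the tab near (571,73). The measured 89x62 mm matches the given 90x64. I'll move over there at height with the jaws shut.

>>> apply_moves([
  [[0.93, -0.8, 0], 0.012, 1],
  [[0.93, -0.8, 0], 0.012, 1],
  [[0.93, -0.8, 0], 0.012, 1],
  [[0.93, -0.8, 0], 0.012, 1],
  [[0.93, -0.8, 0], 0.012, 1],
  [[0.93, -0.8, 0], 0.012, 1],
  [[0.93, -0.8, 0], 0.012, 1],
  [[0.93, -0.8, 0], 0.012, 1],
  [[0.93, -0.8, 0], 0.012, 1],
])

```text
t: 0.85
ee_pos: [336.9, -370.1, 230.7]
orientation: [-179.9, 0.0, 18.4]
wrist_force: [-0.3, -0.5, 0.5]
gripper_width: 0.0
```

>>> apply_moves([
  [[0.85, -0.87, 0], 0, 1],
  [[0.85, -0.87, 0], 0, 1],
  [[0.85, -0.87, 0], 0, 1],
  [[0.85, -0.87, 0], 0, 1],
  [[0.85, -0.87, 0], 0, 1],
  [[0.85, -0.87, 0], 0, 1],
  [[0.85, -0.87, 0], 0, 1],
  [[0.85, -0.87, 0], 0, 1],
  [[0.85, -0.87, 0], 0, 1],
])

```text
t: 1.6
ee_pos: [442.9, -153.0, 230.5]
orientation: [-179.9, 0.1, 18.3]
wrist_force: [-0.4, -0.6, -0.3]
gripper_width: 0.2
```

>>> apply_moves([
  [[0.75, -0.87, 0], 0, 1],
  [[0.75, -0.87, 0], 0, 1],
  [[0.75, -0.87, 0], 0, 1],
  [[0.75, -0.87, 0], 0, 1],
  [[0.75, -0.87, 0], 0, 1],
  [[0.75, -0.87, 0], 0, 1],
  [[0.75, -0.87, 0], 0, 1],
  [[0.75, -0.87, 0], 0, 1],
  [[0.75, -0.87, 0], 0, 1],
])

```text
t: 2.35
ee_pos: [530.9, 56.7, 230.1]
orientation: [-179.9, 0.1, 18.1]
wrist_force: [0.2, 0.5, 0.8]
gripper_width: -0.4
```

```bash
python3 - <<'E'
from h import *
s=arm.state(); print(s["ee_pos"],s["orientation"])
c=arm.get_calibration("wrist"); p,d=arm.camera("wrist"); np.savez("w1.npz",p=p,d=d); np.save("w1c.npy",c,allow_pickle=True)
print(c)
cv2.imwrite("pics/w1.png",cv2.resize(p[:,:,::-1],(768,576)))
E
```

```text
[530.92474161  56.72106007 230.14812598] [-1.79940275e+02  1.28424837e-01  1.80730288e+01]
{'fx': 307.55935667461983, 'fy': 307.55935667461983, 'cx': 256.0189183544062, 'cy': 192.60100371573748, 'pose': array([[ 3.09951701e-01, -9.10161277e-01, -2.74838848e-01,
         6.00603767e+02],
       [-9.50750722e-01, -2.97245474e-01, -8.78532431e-02,
         7.97709333e+01],
       [-1.73398350e-03,  2.88533495e-01, -9.57468232e-01,
         3.72815281e+02],
       [ 0.00000000e+00,  0.00000000e+00,  0.00000000e+00,
         1.00000000e+00]])}
```

View pics/w1.png

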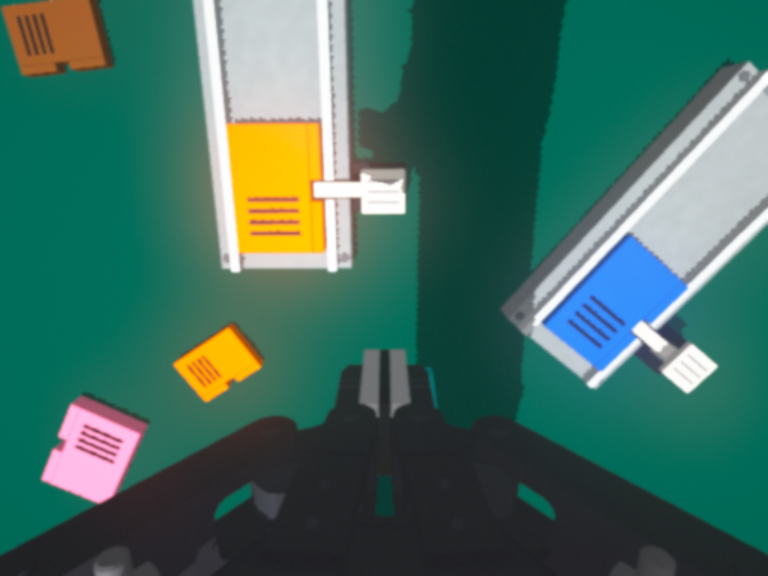

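The wrist view shows the orange cover at about (277,187), its pad at (383,191) and the shut fingertips at (385,355). I'll measure both from this view.

```bash
python3 - <<'E'
from h import *
d=np.load("w1.npz"); p=d["p"]; c=np.load("w1c.npy",allow_pickle=True).item()
hsv=cv2.cvtColor(p,cv2.COLOR_RGB2HSV); H,S,V=[hsv[...,i] for i in range(3)]
m=(H>8)&(H<26)&(S>180)&(V>180); m[:, :120]=0
for q,s,ce in comps(m,300):
    ct=max(cv2.findContours(q.astype(np.uint8),0,1)[0],key=cv2.contourArea)[:,0]
    print(s,cv2.minAreaRect(cast("wrist",ct,42,c)[:,:2].astype(np.float32)))
print(cast("wrist",[[241,112],[270,112],[270,142],[241,142]],52,c).round(1), cast("wrist",[[241,112],[270,112],[270,142],[241,142]],52,c).mean(0))
# depth check
D=d["d"]
for u,v in ((256,135),(185,110),(185,60)):
    z=D[v,u]; P=c["pose"]@[(u-c["cx"])/c["fx"]*z,(v-c["cy"])/c["fy"]*z,z,1]; print(u,v,P.round(1))
cr=p[70:190,130:290,::-1]; cv2.imwrite("pics/w1c.png",cv2.resize(cr,None,fx=5,fy=5,interpolation=cv2.INTER_CUBIC))
E
```

```text
[ 152   82   65   87 4706] ((551.61767578125, 143.2464599609375), (88.84993743896484, 62.62186813354492), 18.48660659790039)
[ 120  218   54   50 1519] ((405.65887451171875, 155.49945068359375), (41.2181396484375, 58.37735366821289), 51.67029571533203)
[[584.6  91.1  52. ]
 [593.7  63.3  52. ]
 [565.2  53.5  52. ]
 [555.8  82.2  52. ]] [574.83222681  72.5143893   52.        ]
256 135 [567.6  69.6  52.6   1. ]
185 110 [568.  147.4  41.8   1. ]
185 60 [615.3 163.   26.3   1. ]
```

View pics/w1c.png

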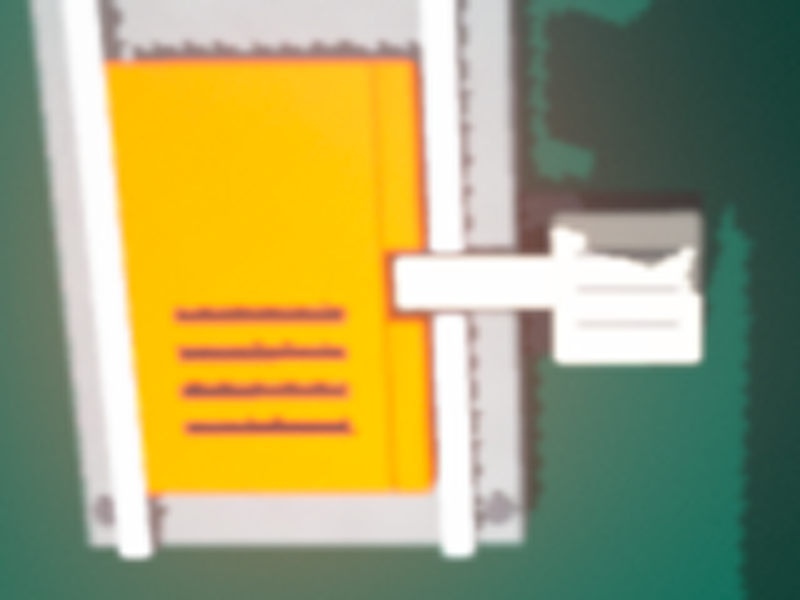

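>>> apply_moves([
  [[0.23, -0.011, 0.2], -0.002, 1],
  [[0.23, -0.011, 0.4], -0.002, 1],
  [[0.23, -0.011, 0.6], -0.002, 1],
  [[0.23, -0.011, 0.8], -0.002, 1],
  [[0.23, -0.011, 0.8], -0.002, 1],
  [[0.23, -0.011, 0.8], -0.002, 1],
  [[0.23, -0.011, 0.8], -0.002, 1],
])

```text
t: 2.98
ee_pos: [574.3, 72.1, 71.9]
orientation: [-180.0, 0.1, 18.3]
wrist_force: [0.4, 0.5, 0.6]
gripper_width: 0.1
```

Right on target above the pad. I'll press in small steps: 71.9 to about 40 mm is 32 mm, or 0.16.

>>> apply_moves([
  [[0, 0, 0.05], 0, 1],
  [[0, 0, 0.08], 0, 1],
  [[0, 0, 0.1], 0, 1],
  [[0, 0, 0.115], 0, 1],
  [[0, 0, 0.13], 0, 1],
  [[0, 0, 0.145], 0, 1],
  [[0, 0, 0.155], 0, 1],
  [[0, 0, 0.155], 0, 1],
  [[0, 0, 0.155], 0, 1],
])

```text
t: 3.73
ee_pos: [574.0, 72.4, 40.7]
orientation: [-180.0, 0.1, 18.3]
wrist_force: [0.9, -0.7, 0.4]
gripper_width: -0.3
```

>>> apply_moves([
  [[0, 0, 0.005], 0, 1],
  [[0, 0, 0.008], 0, 1],
  [[0, 0, 0.01], 0, 1],
  [[0, 0, 0.01], 0, 1],
])

```text
t: 4.07
ee_pos: [574.1, 72.4, 40.0]
orientation: [-180.0, 0.1, 18.3]
wrist_force: [-5.2, -3.0, 16.7]
gripper_width: 0.2
```

```bash
python3 - <<'E'
from h import *
p,d=arm.camera("side"); np.savez("side1.npz",p=p,d=d)
cv2.imwrite("pics/s1.png",cv2.resize(p[140:270,130:310,::-1],None,fx=4,fy=4,interpolation=cv2.INTER_CUBIC))
E
```

```text
(no output)
```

View pics/s1.png

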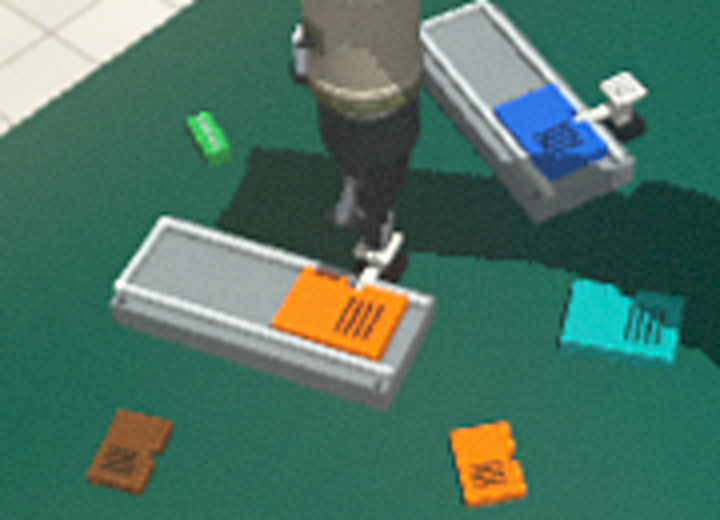

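Force of 16.7 N at z = 40.0 mm means the tab is on its hard stop, and the picture shows the cover still on its seat. Next: up, over behind the cover (box x ≈ -140, on its centre line), and down.

>>> apply_moves([
  [[0, 0, -0.1], 0, 1],
  [[0, 0, -0.25], 0, 1],
  [[0, 0, -0.35], 0, 1],
  [[-0.2, -0.19, -0.35], 0, 1],
  [[-0.4, -0.377, -0.35], -0.001, 1],
  [[-0.402, -0.377, -0.35], -0.001, 1],
  [[-0.402, -0.377, -0.35], -0.001, 1],
  [[-0.402, -0.377, -0.35], -0.001, 1],
  [[-0.402, -0.377, -0.35], -0.001, 1],
])

```text
t: 4.87
ee_pos: [474.5, 118.4, 110.2]
orientation: [180.0, 0.1, 18.5]
wrist_force: [0.7, -0.8, -0.5]
gripper_width: -0.1
```

```bash
python3 - <<'E'
from h import *
s=arm.state(); print(s["ee_pos"],s["orientation"])
c=arm.get_calibration("wrist"); p,d=arm.camera("wrist")
cv2.imwrite("pics/w2.png",cv2.resize(p[:,:,::-1],(768,576)))
hsv=cv2.cvtColor(p,cv2.COLOR_RGB2HSV); H,S,V=[hsv[...,i] for i in range(3)]
m=(H>8)&(H<26)&(S>180)&(V>180)
for q,s,ce in comps(m,300):
    ct=max(cv2.findContours(q.astype(np.uint8),0,1)[0],key=cv2.contourArea)[:,0]
    print(s,cv2.minAreaRect(cast("wrist",ct,42,c)[:,:2].astype(np.float32)))
E
```

```text
[474.4799548  118.35335888 110.22233113] [1.79984369e+02 7.56234304e-02 1.85078624e+01]
[  206    11   103   145 12574] ((551.3139038085938, 144.25341796875), (88.27496337890625, 62.73859786987305), 18.354351043701172)
[ 136  231   85   58 2625] ((407.57135009765625, 159.90943908691406), (39.532562255859375, 55.575870513916016), 51.79638671875)
```

View pics/w2.png

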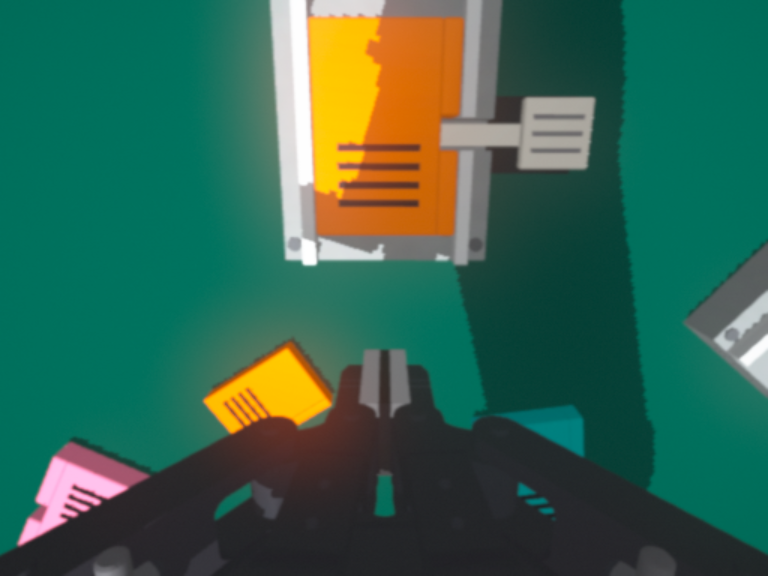

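The wrist view shows the tip (385,355) lined up with the cover's centre (~387). The pad is at cover-arm level, so it's in, and the cover is unmoved at (551,144). I'll lower to z ≈ 32 mm.

>>> apply_moves([
  [[0, 0, 0.15], 0, 1],
  [[0, 0, 0.3], 0, 1],
  [[0, 0, 0.39], 0, 1],
  [[0, 0, 0.39], 0, 1],
  [[0, 0, 0.39], 0, 1],
])

```text
t: 5.33
ee_pos: [474.6, 118.0, 31.6]
orientation: [-179.9, 0.2, 18.4]
wrist_force: [-0.1, 0.6, 0.7]
gripper_width: 0.2
```

>>> apply_moves([
  [[0.04, 0, 0], 0, 1],
  [[0.08, 0, 0], 0, 1],
  [[0.1, 0, 0], 0, 1],
  [[0.12, 0, 0], 0, 1],
  [[0.14, 0, 0], 0, 1],
  [[0.16, 0, 0], 0, 1],
  [[0.19, 0, 0], 0, 1],
  [[0.22, 0, 0], 0, 1],
  [[0.25, 0, 0], 0, 1],
  [[0.25, 0, 0], 0, 1],
  [[0.25, 0, 0], 0, 1],
])

```text
t: 6.25
ee_pos: [522.2, 134.1, 31.4]
orientation: [-179.9, 0.2, 18.4]
wrist_force: [-0.8, 0.6, -0.7]
gripper_width: 0.2
```

```bash
python3 - <<'E'
from h import *
s=arm.state(); print(s["ee_pos"],s["orientation"],s["wrist_force"])
p,d=arm.camera("side")
cv2.imwrite("pics/s2.png",cv2.resize(p[140:270,130:310,::-1],None,fx=4,fy=4,interpolation=cv2.INTER_CUBIC))
E
```

```text
[522.23646641 134.08985111  31.37261828] [-179.89640567    0.19227176   18.44114132] [-0.8139014   0.59333875 -0.73630992]
```

View pics/s2.png

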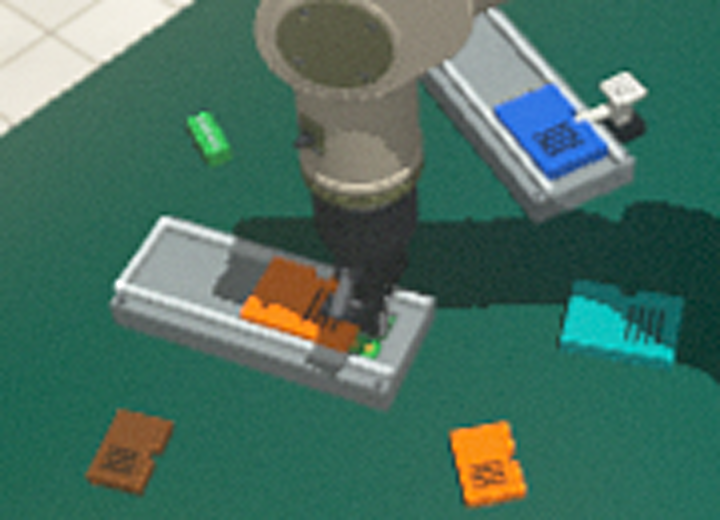

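The cover is sliding flat with little force and the green terminals are showing. I'll push the remaining 80 mm or so and slow down at the end.

>>> apply_moves([
  [[0.03, 0, 0], 0, 1],
  [[0.07, 0, 0], 0, 1],
  [[0.11, 0, 0], 0, 1],
  [[0.15, 0, 0], 0, 1],
  [[0.19, 0, 0], 0, 1],
  [[0.23, 0, 0], 0, 1],
  [[0.27, 0, 0], 0, 1],
  [[0.31, 0, 0], 0, 1],
  [[0.35, 0, 0], 0, 1],
  [[0.38, 0, 0], 0, 1],
  [[0.4, 0, 0], 0, 1],
  [[0.4, 0, 0], 0, 1],
])

```text
t: 7.3
ee_pos: [598.5, 159.6, 31.0]
orientation: [-179.9, 0.2, 18.4]
wrist_force: [-0.9, -0.0, 0.4]
gripper_width: 0.2
```

>>> apply_moves([
  [[0, 0, 0], 0, 1],
  [[-0.02, 0, 0], 0, 1],
  [[-0.06, 0, 0], 0, 1],
  [[-0.1, 0, -0.05], 0, 1],
  [[-0.15, 0, -0.2], 0, 1],
  [[-0.2, 0, -0.4], 0, 1],
  [[-0.4, 0, -0.6], 0, 1],
  [[-0.6, 0, -0.6], 0, 1],
  [[-0.6, 0, -0.6], 0, 1],
  [[-0.6, 0, -0.6], 0, 1],
  [[-0.6, 0, -0.6], 0, 1],
])

```text
t: 8.22
ee_pos: [484.7, 120.8, 151.7]
orientation: [-180.0, 0.1, 18.4]
wrist_force: [0.2, -0.0, 0.4]
gripper_width: -0.2
```

```bash
python3 - <<'E'
from h import *
s=arm.state(); print(s["ee_pos"],s["orientation"],s["wrist_force"])
c=arm.get_calibration("wrist"); p,d=arm.camera("wrist")
cv2.imwrite("pics/w3.png",cv2.resize(p[:,:,::-1],(768,576)))
p2,d2=arm.camera("top")
cv2.imwrite("pics/t3.png",cv2.resize(p2[:,:,::-1],(768,576)))
hsv=cv2.cvtColor(p,cv2.COLOR_RGB2HSV); H,S,V=[hsv[...,i] for i in range(3)]
m=(H>8)&(H<26)&(S>180)&(V>150)
for q,s,ce in comps(m,300):
    ct=max(cv2.findContours(q.astype(np.uint8),0,1)[0],key=cv2.contourArea)[:,0]
    r=cv2.minAreaRect(cast("wrist",ct,42,c)[:,:2].astype(np.float32)); print(s,r)
    a=np.radians(18.4); v=np.array(r[0])-[551.3,144]; print("box x",-60+v@[np.cos(a),np.sin(a)],"y",v@[-np.sin(a),np.cos(a)])
    ys,xs=np.nonzero(cv2.erode(q.astype(np.uint8),np.ones((7,7)))); z=d[ys,xs]
    P=np.c_[(xs-c["cx"])/c["fx"]*z,(ys-c["cy"])/c["fy"]*z,z,np.ones(len(z))]@c["pose"].T
    A=np.c_[P[:,:2],np.ones(len(P))]; k=np.linalg.lstsq(A,P[:,2],rcond=None)[0]
    print("top z",np.median(P[:,2]),"tilt",np.hypot(k[0],k[1]))
E
```

```text
[484.73837085 120.75703428 151.72620937] [-1.79999267e+02  1.30744348e-01  1.83891887e+01] [ 0.24702672 -0.03936939  0.42518333]
[ 212    0   86   21 1689] ((613.2162475585938, 165.17967224121094), (12.881379127502441, 61.94565200805664), 18.359689712524414)
box x 5.436185185185295 y 0.5530790109293757
top z 42.19962614466294 tilt 3.03257542203601
[ 152  222   73   58 1480] ((406.76837158203125, 160.30752563476562), (41.661861419677734, 58.62770080566406), 52.04813003540039)
box x -191.99514036812255 y 61.09508920263508
top z 11.367432466622915 tilt 0.021881031587298858
```

View pics/w3.png

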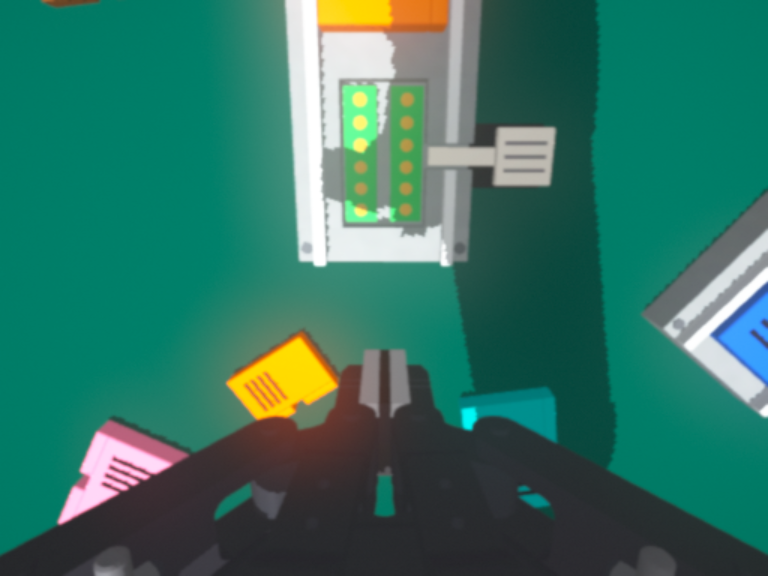

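View pics/t3.png

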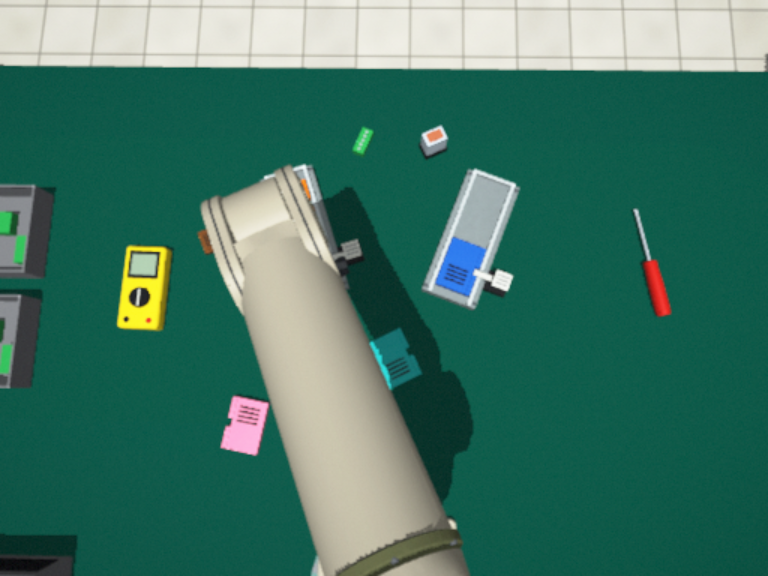

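The terminals are wholly open. The visible part of the cover runs from box x ≈ -1 mm, so its origin is near +44, with its top at z = 42. One check from the side before handing in.

```bash
python3 - <<'E'
from h import *
p,d=arm.camera("side"); c=arm.get_calibration("side")
cv2.imwrite("pics/s3.png",cv2.resize(p[130:280,130:330,::-1],None,fx=4,fy=4,interpolation=cv2.INTER_CUBIC))
hsv=cv2.cvtColor(p,cv2.COLOR_RGB2HSV); H,S,V=[hsv[...,i] for i in range(3)]
for nm,m in (("or",(H>5)&(H<22)&(S>180)&(V>90)),("bl",(H>105)&(H<125)&(S>150)&(V>120))):
  for q,s,ce in comps(m,150):
    print(nm,s,rect("side",q,42))
    ys,xs=np.nonzero(cv2.erode(q.astype(np.uint8),np.ones((5,5)))); z=d[ys,xs]
    P=np.c_[(xs-c["cx"])/c["fx"]*z,(ys-c["cy"])/c["fy"]*z,z,np.ones(len(z))]@c["pose"].T
    print(" top z",np.median(P[:,2]))
E
```

```text
or [168 198  33  22 401] ((644.1904907226562, 179.73773193359375), (91.21183776855469, 62.638492584228516), 18.374744415283203)
 top z 41.71758559491241
or [243 246  18  20 270] ((369.8831481933594, 179.42144775390625), (42.679805755615234, 63.382713317871094), 51.03302764892578)
 top z 11.23239010624394
bl [254 161  28  24 347] ((540.294677734375, -118.16926574707031), (63.798118591308594, 97.45610046386719), 70.28040313720703)
 top z 42.49895176450167
```

View pics/s3.png

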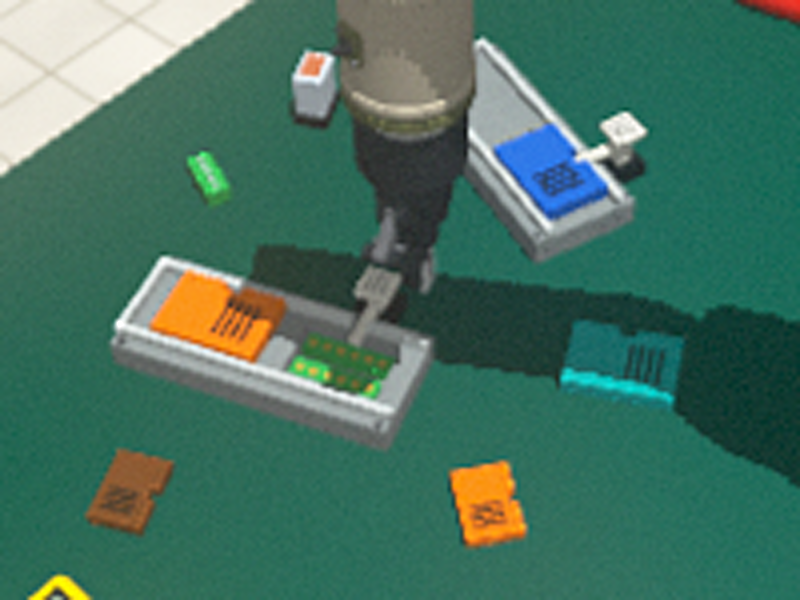

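In the side view the cover moved from (544.5,146.4) to (644.2,179.7), a shift of 105 mm, so its origin is at about +45. It lies flat, the blue box is unchanged and the arm is clear, so I'm handing in.

```bash
python3 -c "
from plant import arm
print(arm.job_done(), arm.state()['t'])"
```

```text
the job is handed in; nothing more can be done
the job is handed in; nothing more can be done
```

The orange box is open and I have handed the job in. No verdict was reported.

**What I did:** With the jaws shut, I pressed the orange box's tab down to its hard stop (TCP z = 40.0 mm, 16.7 N). I then pushed the cover 105 mm along its rails and backed the arm off clear. The last clock reading before the final checks was 8.2 s.

**Last checks:**
- **Cover:** its origin is at box x of about +44 to +45 mm. Its top is at about 42 mm, the height for lying flat on the deck, and the terminals are wholly open.
- **Tab:** I did not re-measure its height after letting go, but the pictures show it still in.
- **Blue box:** the cover is within 0.1 mm of where it was in the side view, and its tab is still out.
- **Loose things:** the meter, driver, plug and relay look unmoved in the last top view, judged by eye.

**Disagreements:** The side camera put the cover about 6 mm off the top and wrist views in absolute position, so I aimed by the top and wrist views. My tilt fit on the wrist view came out meaningless, because only a thin strip of the cover was in frame. Flatness therefore rests on the top height and the side picture.

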